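# Release the red battery cassette from its charger and hold it up

### The arm

A 6-joint arm with a two-finger parallel gripper is mounted at the origin on a cart in front of the work surface, level with it; the furniture and walls round the work are solid. World frame = base frame: x ahead of the robot, y to its left, z up, the work surface at z = 0. Lengths are in m, angles in degrees, forces in N, time in s.
With the tool pointing down it reaches from about 0.375 to 0.925 m from the base axis. Payload 5.7 kg.
Tool frame: the origin (TCP) lies on the centre line of the jaws, within the pads' length; the fingertips stand 22 mm ahead of it and the grasp point (between the pads) lies 3 mm ahead of it (manip.tip_reach is the distance from the TCP to the fingertips, in m); x points along the fingers, y is the direction in which the jaws open and shut, and the axes are right-handed (so a half turn about x gives the same grasp; the last joint's range is limited). The gripper opens to 85 mm and grips with 20 to 120 N. Pads are 22 mm wide; open, the fingers measure 114 mm over their backs; the gripper's body (76 mm by 85 mm) begins 54 mm behind the grasp point. The pads swing forward as they close: fully open they stand 13 mm farther back than shut.
Start: joints at [-78.616, 20.558, 86.54, -0, 72.909, -6.595], TCP at [0.185, -0.571, 0.253] pointing down, gripper open.
Joint ranges: [-170.27, 170.27], [-57.76, 135], [12.27, 136.19], [-55.21, 235.2], [11.17, 155.16], [-170.74, 170.74]. Speed limits (degrees/s): [136.94, 136.94, 180, 180, 180, 180].

### API

Orientations are given as a 3x3 rotation matrix whose columns are the frame's x, y, z axes.
In Python, from station import manip, read_camera, camera_info, order gives the robot as it stands. The module is installed in compiled form; this text tells all that it offers.
- The arm moves only by the tool carry_out, never from a script. Its argument "plan" is a list of rows, each an object of numbers: "x", "y", "z": the shift along the tool's x, y, z in m; "yaw": the turn about the tool's x in degrees. In form: [{"x": .., "y": .., "z": .., "yaw": ..}, ...]. A call has 1 to 20 rows; each row is the pose to reach, as a shift and turn from the pose commanded when the call began, along the tool's axes at that moment; what a row does not reach only later rows make up. A row lasts 1/12 s, in which the tool goes at most 41.7 mm and 7.16 degrees, less where a joint would pass 70% of its speed; a pose out of reach is approached as far as the arm can. A call with a gripper value outside its range is refused whole. "jaw" is the closure, from 0 (fully open) to 1 (shut), set as the call begins (left out, the last holds). The fingers move at their own pace and stop on an object; "force" is the grip in N (left out, the last holds). Time passes only in rows, so rows that repeat a pose let the fingers close. It gives the time, the measured TCP pose, the force and the opening at its end, in the units of the state.
- manip.state(): the state, without advancing time (a new reading comes with each control period).
- read_camera(name): name is "side" or "top"; returns the picture (384x512x3 uint8, blue, green, red); there is no depth.
- camera_info(name): a dict with "fx", "fy", "cx", "cy" (pixels), "rvec" (rotation vector, rad) and "tvec" (3), from world to camera coordinates, as OpenCV has them. Camera axes: x right, y down, z forward; pixel columns grow to the right and rows downward; lengths in m; the calibration is good to about 2 mm. A picture is of the moment at which its call begins. camera_info takes no time and is no camera call.
- order.hand_in(): hands the job in, once; it reports no verdict.
The state is a dict: "clock": time; "joints": joint angles; "joint_velocities": joint speeds; "effort": joint torques, N m; "tool_pos": TCP position; "eef_rot": TCP orientation; "ft_force": force on the tool from outside, world axes, zero at the start; "moment": the same for the moment, N m; "width": opening from 0.0 (shut) to 1.0 (fully open).
Only numpy, scipy, OpenCV 4.12 (cv2) and the standard library are available. Lean on these libraries where they do the work, as an engineer would, in place of code of your own. Each camera call takes 0.05 s, during which the arm holds its last target. There are 200 camera calls.

### The job

Switch the two-bay torch charger off by pushing its red-knobbed lever right over to the far side. Then pinch the two white side catches of the red-topped battery cassette together and lift it upright out of its bay until its underside is at least 6 cm above the top of the charger; the program finishes while still holding it there by the pinched catches, directly over the charger. Leave the blue-topped cassette locked in its bay and do not disturb the other things on the bench.

Things in the scene. Friction and masses are not known exactly. Their poses are not given: they have to be found in the camera images.
- charger: Grey two-bay charger fixed to the bench, rim at z = 50 mm, 67 (x) x 169 (y) mm, on a black plate 90 mm wide (x) from y = -196 to 105 mm. Origin: 4 mm above the bench, midway between the bays; at yaw 0 +x points away from the robot, +y to its left; yaw within 0.36 rad. Bay centres at y = -43 and 43 mm, bay floor at z = 6 mm. Lever at y = -140 mm. Lips on the x walls hold the cassettes' hooks.
- red_cassette: Loose battery cassette with a RED head, black body and two white side catches, 0.2 to 0.3 kg, locked in either bay, axes as the charger's. Origin: centre of its underside. 42 (x) x 60 (y) mm up to 54 mm height; head narrower, top at 86 mm. Catches on its +x and -x sides: pinch them together along x. In the bay it has 1 to 3 mm of play and cannot come out until both catches are pinched.
- blue_cassette: Identical cassette but with a BLUE head, in the other bay; same frame. Must stay locked in its bay.
- red_cassette_grip (a point): Point midway between the finger pads of the red cassette's two catches, 69 mm above its underside (79 mm above the bench when seated); axes as the cassette's. Pads 24 mm wide (y), reaching from 54 to 84 mm above the underside; outer faces 52 mm apart at rest, 40 mm fully pinched; nothing else stands beside them above the charger's rim.
- red_cassette_far (a joint): Inward travel of the red cassette's catch on its +x side: 0 at rest to 0.006 m fully pressed. Spring: 2.8 N at the start, 7 N fully pressed; springs back when let go. Its hook, 4 mm under the lip, frees at about 0.004 m.
- red_cassette_near (a joint): The same for the catch on its -x side.
- switch (a joint): Lever of the charger's switch: 0 = on, leaning 0.5 rad from vertical to the charger's -x (robot) side; 1.0 rad = off, leaning 0.5 rad to +x, hard stop. Stays where it is left; about 1 N at the knob moves it. Hinge line along the charger's y, 32 mm above the bench at charger x = 0, y = -140 mm; starts at 0 to 0.15.
- switch_tip (a point): Centre of the lever's red ball knob (26 mm diameter), 55 mm from the hinge line; at the start about 80 mm above the bench and 26 mm to the -x side of the hinge.
- tester: Bystander: flat black handheld tester, 187 x 93 x 12 mm, loose; origin at the centre of its underside.
- metal_cup: Bystander: steel cup with a black rim, 104 x 81 x 87 mm, loose; origin at the centre of its underside.
- orange_screwdriver: Bystander: orange-handled screwdriver, 168 mm long, lying loose; origin at the centre of its underside.
- tube: Bystander: black tube, 24 x 104 x 24 mm, lying loose; origin at the centre of its underside.

How it is judged (in metres and radians):
On the way, in this order (a step that is already met when the one before it is completed fails the run):
1. the charger is switched off while the red cassette still sits in its bay (value of joint switch above 0.8 rad and z of red_cassette in the frame of charger below 0.012 m), for 0.1 s.
2. both catches of the red cassette are pinched while it still sits in its bay (value of joint each of red_cassette_far, red_cassette_near above 0.004 m and z of red_cassette in the frame of charger below 0.015 m), for 0.05 s.
3. the red cassette is lifted clear of the charger by its pinched catches (value of joint each of red_cassette_far, red_cassette_near above 0.004 m and height (world z) of red_cassette above 0.09 m and contact force between red_cassette and charger below 0.2 N), for 0.2 s.
At the end, for the whole second after the job is handed in: Lever beyond 0.8 rad; red cassette held still in the fingers, both catches pressed over 4 mm, upright within 0.3 rad, underside over 95 mm above the bench, within 120 mm horizontally of the charger origin, touching neither charger nor blue cassette; blue one seated, moved under 15 mm (value of joint switch above 0.8 rad and value of joint each of red_cassette_far, red_cassette_near above 0.004 m and height (world z) of red_cassette above 0.095 m and angle between red_cassette's own z axis and vertical below 0.3 rad and horizontal distance between red_cassette and charger below 0.12 m and linear speed of red_cassette below 0.05 m/s and contact force between red_cassette and the fingers above 3 N and contact force between red_cassette and charger below 0.2 N and contact force between red_cassette and blue_cassette below 0.2 N and z of blue_cassette in the frame of charger below 0.012 m and distance of blue_cassette from where it was at the start of the episode below 0.015 m); the arm keeps its last pose, push and grip.
It fails at once if the blue cassette is taken out or shifted more than 15 mm (distance of blue_cassette from where it was at the start of the episode above 0.015 m).
It fails at once if the tester is pushed more than 30 mm (distance of tester from where it was at the start of the episode above 0.03 m).
It fails at once if the metal cup is pushed more than 30 mm (distance of metal_cup from where it was at the start of the episode above 0.03 m).
It fails at once if the orange screwdriver is pushed more than 30 mm (distance of orange_screwdriver from where it was at the start of the episode above 0.03 m).
It fails at once if the tube is pushed more than 30 mm (distance of tube from where it was at the start of the episode above 0.03 m).
It also fails if it takes over 43 s, if anything falls off the work surface, if the arm or the gripper's body presses on something with over 40 N, if the wrist force passes 120 N, or if a joint passes its speed limit or range.

## Working session

There is one attempt and no reset: what is moved stays moved. The work goes in short steps, Python scripts to look and compute and a tool call to move; the robot and the scene stay as the last step left them, time stands still between calls to the robot, and variables do not carry over. Pictures are saved under pics/ and viewed, about 8 in all and at most 12, crops included, and the job is handed in when it is done.

Besides the shell and the picture viewer there is one more tool, called after "Emit:" as name([rows], argument=value, ...), one row to a line, values as JSON. carry_out: Moves the arm, as the interface text tells. Its arguments: {"type":"object","properties":{"plan":{"type":"array","items":{"type":"object","properties":{"x":{"type":"number"},"y":{"type":"number"},"z":{"type":"number"},"yaw":{"type":"number"}}}},"jaw":{"type":"number"},"force":{"type":"number"}},"required":["plan"]}

```bash
mkdir -p pics
cat > h.py <<'E'
import numpy as np, cv2
from station import manip, read_camera, camera_info, order
def cam(n):
    c=camera_info(n); K=np.array([[c['fx'],0,c['cx']],[0,c['fy'],c['cy']],[0,0,1]]); R=cv2.Rodrigues(np.array(c['rvec'],float))[0]; t=np.array(c['tvec'],float).ravel()
    return K,R,t
def plane(n,uv,z):
    K,R,t=cam(n); C=-R.T@t; d=R.T@np.linalg.inv(K)@np.array([uv[0],uv[1],1.]); return C+d*(z-C[2])/d[2]
def proj(n,p):
    K,R,t=cam(n); q=K@(R@np.array(p)+t); return q[:2]/q[2]
def tri(uv1,uv2):
    A=[];b=[]
    for n,uv in(("side",uv1),("top",uv2)):
        K,R,t=cam(n); C=-R.T@t; d=R.T@np.linalg.inv(K)@np.array([uv[0],uv[1],1.]); d/=np.linalg.norm(d); P=np.eye(3)-np.outer(d,d); A.append(P); b.append(P@C)
    return np.linalg.lstsq(np.vstack(A),np.hstack(b),rcond=None)[0]
def blobs(img,col,amin=25):
    h=cv2.cvtColor(img,cv2.COLOR_BGR2HSV); H,S,V=cv2.split(h)
    m={'red':((H<7)|(H>172))&(S>140)&(V>60),'blue':(H>95)&(H<130)&(S>120)&(V>50)}[col].astype(np.uint8)
    n,l,s,c=cv2.connectedComponentsWithStats(m)
    return [(s[i,4],s[i,:4].tolist(),c[i].round(1).tolist()) for i in range(1,n) if s[i,4]>=amin]
E
python3 - <<'E'
from h import *
for n in("side","top"):
    im=read_camera(n); cv2.imwrite(f"pics/{n}0.png",im)
    for c in('red','blue'): print(n,c,blobs(im,c))
    K,R,t=cam(n); print(n,-R.T@t)
print(manip.state())
E
```

```text
side red [(np.int32(345), [216, 63, 18, 39], [225.7, 76.5]), (np.int32(30), [277, 110, 6, 6], [279.4, 112.4]), (np.int32(89), [257, 120, 13, 11], [263.2, 125.0]), (np.int32(548), [34, 148, 47, 39], [57.2, 167.0]), (np.int32(30), [262, 320, 5, 18], [263.0, 328.3]), (np.int32(41), [263, 344, 7, 17], [265.1, 353.3])]
side blue [(np.int32(30), [220, 50, 8, 6], [223.7, 52.9]), (np.int32(116), [248, 133, 15, 14], [254.7, 139.3]), (np.int32(435), [15, 146, 56, 30], [40.8, 160.3])]
side [0.5030194  0.88623124 0.77693547]
top red [(np.int32(98), [75, 44, 26, 12], [87.3, 49.7]), (np.int32(169), [442, 136, 22, 25], [452.5, 149.7]), (np.int32(125), [339, 181, 18, 12], [347.7, 186.2]), (np.int32(36), [372, 200, 6, 7], [374.5, 203.0])]
top blue [(np.int32(53), [84, 33, 20, 17], [93.5, 40.5]), (np.int32(41), [461, 136, 7, 8], [463.9, 139.8]), (np.int32(116), [313, 172, 18, 12], [321.8, 177.2])]
top [0.21197478 0.0362856  1.61079481]
{'clock': 0.1, 'joints': array([-7.86162947e+01,  2.05938933e+01,  8.65951359e+01, -4.23973817e-04,
        7.29084891e+01, -6.59486732e+00]), 'joint_velocities': array([-0.03925924, -0.0897078 , -0.1142043 , -0.10077779,  0.00932928,
        0.00390553]), 'effort': array([ 1.63578557e-05, -5.28653133e+01, -2.79349387e+01, -1.00972595e-04,
        5.09998776e-03, -1.77494167e-05]), 'tool_pos': array([ 0.18506681, -0.57011535,  0.25252112]), 'eef_rot': array([[-3.42875078e-04,  3.08663082e-01, -9.51171375e-01],
       [ 1.66713597e-03, -9.51169932e-01, -3.08663215e-01],
       [-9.99998552e-01, -1.69156494e-03, -1.88450862e-04]]), 'ft_force': array([ 0.02976421,  0.06301058, -0.20065043]), 'moment': array([-0.01030797,  0.02168047, -0.01265963]), 'width': 0.9986010797182787}
```

View pics/side0.png

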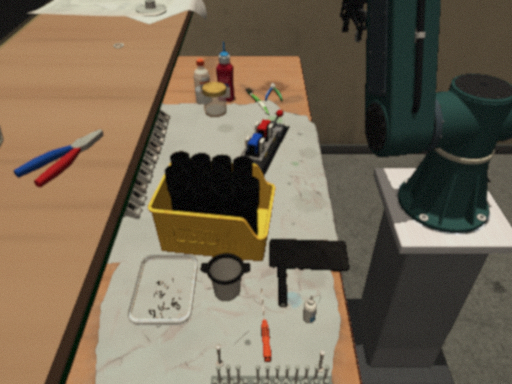

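View pics/top0.png

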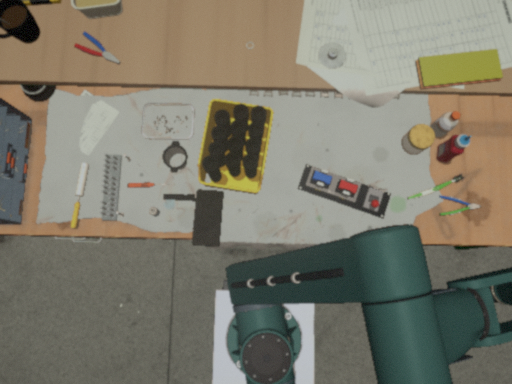

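The side view shows the charger at about (265,140), with the knob at (279,112), the red head at (263,125) and the blue head at (255,139). In the top view blue is at (322,177), red at (348,186) and the knob at (374,203). I'll zoom in and measure.

Run:
```python
from h import *
T=cv2.imread("pics/top0.png");S=cv2.imread("pics/side0.png")
a=cv2.resize(T[155:225,290:400],None,fx=7,fy=7,interpolation=cv2.INTER_CUBIC)
cv2.imwrite("pics/topc.png",a)
b=cv2.resize(S[95:180,230:305],None,fx=7,fy=7,interpolation=cv2.INTER_CUBIC); cv2.imwrite("pics/sidec.png",b)
for nm,s,t,z in(("red",(263.2,125),(347.7,186.2),.09),("blue",(254.7,139.3),(321.8,177.2),.09),("knob",(279.4,112.4),(374.5,203),.08)):
    print(nm,tri(s,t).round(4),plane("top",t,z).round(4),plane("side",s,z).round(4))
# plate
h=cv2.cvtColor(T,cv2.COLOR_BGR2HSV); m=np.zeros(T.shape[:2],np.uint8); m[155:225,290:400]=255
d=((h[...,2]<60)&(m>0)).astype(np.uint8); d=cv2.morphologyEx(d,cv2.MORPH_CLOSE,np.ones((15,15)))
c=max(cv2.findContours(d,cv2.RETR_EXTERNAL,cv2.CHAIN_APPROX_NONE)[0],key=cv2.contourArea)
w=np.array([plane("top",p[0],.004)[:2] for p in c],np.float32)
r=cv2.minAreaRect(w*1000); print(r, cv2.boxPoints(cv2.minAreaRect(c)))
```

```text
red [ 0.4828 -0.2521  0.0923] [ 0.4815 -0.2523  0.09  ] [ 0.4843 -0.2566  0.09  ]
blue [ 0.5087 -0.17    0.0942] [ 0.5084 -0.1704  0.09  ] [ 0.5098 -0.177   0.09  ]
knob [ 0.431  -0.3368  0.088 ] [ 0.4315 -0.3386  0.08  ] [ 0.4308 -0.3512  0.08  ]
((466.3353271484375, -297.13128662109375), (203.93165588378906, 79.22469329833984), 72.6362075805664) [[323.4     196.79999]
 [330.80002 174.59998]
 [389.30002 194.09998]
 [381.9     216.29999]]
```

View pics/topc.png

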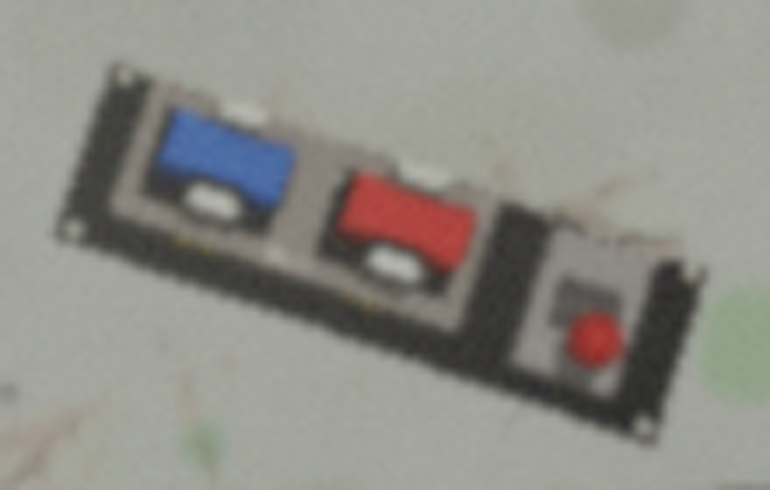

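View pics/sidec.png

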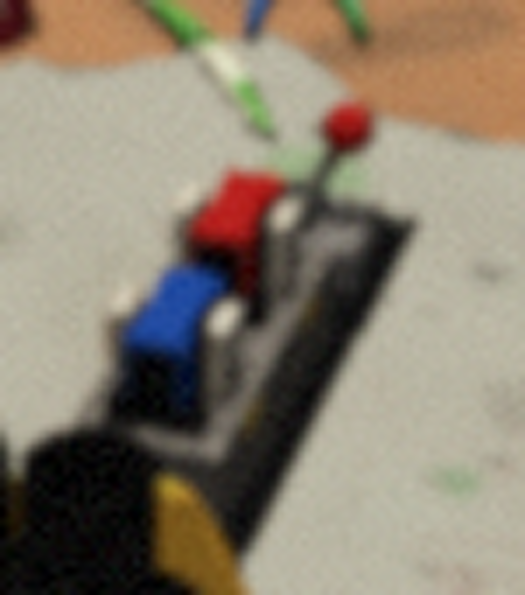

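The crops show the blue cassette in the +y bay and the red one in the -y bay. Their white catch tops sit at crop pixels (425,174)/(395,264) for red and (242,108)/(212,200) for blue, and the lever leans toward the robot with its knob at (597,340).

Run:
```python
from h import *
f=lambda p:((p[0]+.5)/7-.5+290,(p[1]+.5)/7-.5+155)
g=lambda p,z:plane("top",f(p),z)[:2]
TL,BL,BR,TR=[g(p,.004) for p in((112,65),(57,235),(652,443),(705,268))]
for a,b in((TL,TR),(BL,BR)):
    d=a-b; print("yaw",np.degrees(np.arctan2(-d[0],d[1])),np.linalg.norm(d))
for a,b in((TL,BL),(TR,BR)): d=a-b; print("x yaw",np.degrees(np.arctan2(d[1],d[0])),np.linalg.norm(d))
ctr=(TL+BL+BR+TR)/4
T=cv2.imread("pics/top0.png"); h=cv2.cvtColor(T,cv2.COLOR_BGR2HSV)
rf,rn,bf,bn=[g(p,.094) for p in((425,174),(395,264),(242,108),(212,200))]
R=(rf+rn)/2;B=(bf+bn)/2; d=B-R
yaw=np.arctan2(-d[0],d[1]); print("catch R",R,"B",B,"yaw",np.degrees(yaw),np.linalg.norm(d),np.linalg.norm(rf-rn))
yaw=np.radians(-17.5) if 0 else yaw
ey=np.array([-np.sin(yaw),np.cos(yaw)]);ex=np.array([np.cos(yaw),np.sin(yaw)])
print("origin from plate",ctr+ey*.0455,"from catches",(R+B)/2)
K=g((597,340),.08);O=(R+B)/2
print("knob rel",(K-O)@ex,(K-O)@ey, K, "red head rel catches", (np.array([.4828,-.2521])-O)@ex,(np.array([.4828,-.2521])-O)@ey,(np.array([.5087,-.17])-O)@ey)
```

```text
yaw -17.97064746176429 0.29737777956550804
yaw -18.214336007436756 0.2964347487096722
x yaw -17.0899059968068 0.08712876952797316
x yaw -17.715503416002964 0.08838013487624201
catch R [ 0.48200146 -0.25292976] B [ 0.50974974 -0.17053468] yaw -18.612038341550086 0.08694202865634496 0.04365383689513446
origin from plate [ 0.49624583 -0.212738  ] from catches [ 0.4958756  -0.21173222]
knob rel -0.020595418105529867 -0.14195841726506547 [ 0.43105007 -0.3396932 ] red head rel catches 0.0004919556387709688 -0.04242978904036671 0.043642697189109604
```

Emit:
carry_out([
  {"x": 0.0, "y": -0.173, "z": -0.267, "yaw": -54},
  {"x": 0.0, "y": -0.173, "z": -0.267, "yaw": -54},
  {"x": 0.0, "y": -0.173, "z": -0.267, "yaw": -54},
  {"x": 0.0, "y": -0.173, "z": -0.267, "yaw": -54},
  {"x": 0.0, "y": -0.173, "z": -0.267, "yaw": -54},
  {"x": 0.0, "y": -0.173, "z": -0.267, "yaw": -54},
  {"x": 0.0, "y": -0.173, "z": -0.267, "yaw": -54},
  {"x": 0.0, "y": -0.173, "z": -0.267, "yaw": -54},
  {"x": 0.0, "y": -0.173, "z": -0.267, "yaw": -54},
  {"x": 0.03, "y": -0.173, "z": -0.267, "yaw": -54},
  {"x": 0.06, "y": -0.173, "z": -0.267, "yaw": -54},
  {"x": 0.09, "y": -0.173, "z": -0.267, "yaw": -54},
  {"x": 0.09, "y": -0.173, "z": -0.267, "yaw": -54},
  {"x": 0.09, "y": -0.173, "z": -0.267, "yaw": -54},
], jaw=1, force=40)

```text
clock: 1.27
tool_pos: [0.3845, -0.323, 0.1622]
eef_rot: [[-0.003, 0.951, -0.31], [0.003, -0.31, -0.951], [-1.0, -0.004, -0.002]]
ft_force: [0.7, -0.3, 1.2]
width: 0.002
```

Emit:
carry_out([
  {"x": 0.03},
  {"x": 0.06},
  {"x": 0.077},
  {"x": 0.077},
  {"x": 0.077, "y": 0.01},
  {"x": 0.077, "y": 0.02},
  {"x": 0.077, "y": 0.028},
  {"x": 0.077, "y": 0.036},
  {"x": 0.077, "y": 0.044},
  {"x": 0.077, "y": 0.052},
  {"x": 0.077, "y": 0.06},
  {"x": 0.077, "y": 0.065},
  {"x": 0.077, "y": 0.065},
])

```text
schema error: expected keys x, y, z, yaw
```

Run:
```python
from h import *
a=read_camera("top");b=read_camera("side");print(manip.state()['ft_force'],manip.state()['tool_pos'])
print(blobs(b,'red',10))
c=np.hstack([cv2.resize(a[155:225,320:400],(480,420),interpolation=2),cv2.resize(b[85:155,240:290],(300,420),interpolation=2)]);cv2.imwrite("pics/p1.png",c)
```

```text
[-0.70439261 -0.52180731 -0.04625323] [ 0.38618778 -0.32472502  0.16451469]
[(np.int32(11), [198, 62, 5, 3], [200.2, 62.9]), (np.int32(345), [216, 63, 18, 38], [225.6, 76.3]), (np.int32(25), [277, 110, 5, 6], [279.0, 112.6]), (np.int32(92), [257, 120, 13, 11], [263.2, 125.1]), (np.int32(552), [35, 148, 46, 39], [57.1, 167.0]), (np.int32(12), [262, 320, 4, 7], [263.2, 323.1]), (np.int32(75), [262, 330, 9, 31], [265.3, 348.0]), (np.int32(11), [266, 332, 3, 7], [267.5, 334.5])]
```

View pics/p1.png

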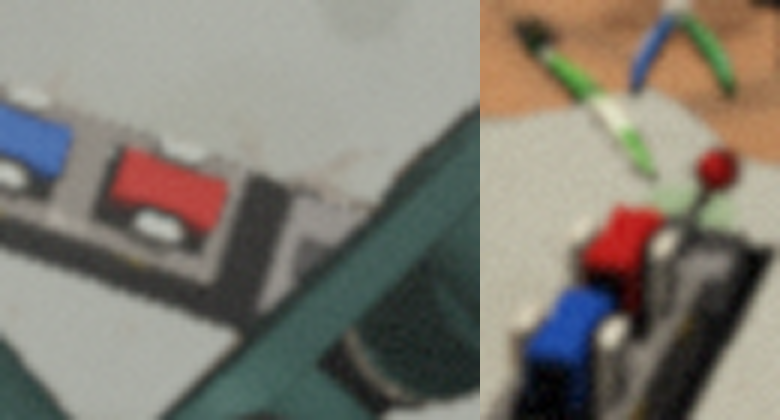

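The picture shows the move was refused (rows need every key), so nothing moved and the knob is still at side (279,112). I'll resend it in full.

Emit:
carry_out([
  {"x": 0.03, "y": 0, "z": 0, "yaw": 0},
  {"x": 0.06, "y": 0, "z": 0, "yaw": 0},
  {"x": 0.078, "y": 0, "z": 0, "yaw": 0},
  {"x": 0.078, "y": 0, "z": 0, "yaw": 0},
  {"x": 0.078, "y": 0.01, "z": 0, "yaw": 0},
  {"x": 0.078, "y": 0.018, "z": 0, "yaw": 0},
  {"x": 0.078, "y": 0.026, "z": 0, "yaw": 0},
  {"x": 0.078, "y": 0.034, "z": 0, "yaw": 0},
  {"x": 0.078, "y": 0.042, "z": 0, "yaw": 0},
  {"x": 0.078, "y": 0.05, "z": 0, "yaw": 0},
  {"x": 0.078, "y": 0.056, "z": 0, "yaw": 0},
  {"x": 0.078, "y": 0.062, "z": 0, "yaw": 0},
  {"x": 0.078, "y": 0.062, "z": 0, "yaw": 0},
])

```text
clock: 2.45
tool_pos: [0.4463, -0.3436, 0.0853]
eef_rot: [[0.001, 0.951, -0.309], [-0.001, -0.309, -0.951], [-1.0, 0.001, 0.0]]
ft_force: [0.7, 0.1, 0.1]
width: 0.0
```

Run:
```python
from h import *
b=read_camera("side");print(manip.state()['ft_force'],manip.state()['tool_pos'])
print([q for q in blobs(b,'red',5) if 240<q[2][0]<300 and q[2][1]<140])
for th in(0,.5,.8,.9,1.0):
    x=.055*np.sin(th-.5); z=.032+.055*np.cos(th-.5); print(th,proj("side",[.4527+.951*x,-.3453-.309*x,z]))
```

```text
[-0.41511587  0.59354391 -0.65017011] [ 0.4455635  -0.34318358  0.08518819]
[(np.int32(24), [264, 109, 6, 5], [266.3, 111.0]), (np.int32(94), [257, 120, 14, 12], [263.4, 125.1])]
0 [280.57920804 114.52011845]
0.5 [272.72199127 111.39500841]
0.8 [267.85826097 111.29974381]
0.9 [266.3163116  111.57360562]
1.0 [264.84131788 111.99554813]
```

Emit:
carry_out([
  {"x": 0, "y": 0.003, "z": 0, "yaw": 0},
  {"x": 0, "y": 0.006, "z": 0, "yaw": 0},
  {"x": 0, "y": 0.006, "z": 0, "yaw": 0},
  {"x": 0, "y": 0.006, "z": 0, "yaw": 0},
])

```text
clock: 2.83
tool_pos: [0.4504, -0.3447, 0.0852]
eef_rot: [[-0.0, 0.951, -0.309], [0.0, -0.309, -0.951], [-1.0, -0.0, -0.0]]
ft_force: [0.3, 0.3, -0.6]
width: -0.003
```

Run:
```python
from h import *
b=read_camera("side");print(manip.state()['ft_force'],manip.state()['tool_pos'])
print([q for q in blobs(b,'red',5) if 240<q[2][0]<300 and q[2][1]<140])
```

```text
[ 0.34321437  0.79623468 -0.6649806 ] [ 0.45040241 -0.34472273  0.08526202]
[(np.int32(23), [263, 109, 5, 6], [265.0, 111.0]), (np.int32(92), [257, 120, 14, 11], [263.3, 125.0])]
```

Still moving freely, so I'll push a little further until the stop shows up as force.

Emit:
carry_out([
  {"x": 0, "y": 0.002, "z": 0, "yaw": 0},
  {"x": 0, "y": 0.004, "z": 0, "yaw": 0},
  {"x": 0, "y": 0.005, "z": 0, "yaw": 0},
  {"x": 0, "y": 0.005, "z": 0, "yaw": 0},
])

```text
clock: 3.22
tool_pos: [0.452, -0.345, 0.0849]
eef_rot: [[-0.006, 0.951, -0.309], [0.003, -0.309, -0.951], [-1.0, -0.007, -0.001]]
ft_force: [-10.9, 0.6, 5.6]
width: 0.001
```

Run:
```python
from h import *
b=read_camera("side");print(manip.state()['ft_force'],manip.state()['tool_pos'])
print([q for q in blobs(b,'red',5) if 240<q[2][0]<300 and q[2][1]<140])
```

```text
[-10.2720904    1.08625258   5.35797867] [ 0.45201195 -0.34500311  0.08494214]
[(np.int32(24), [262, 109, 6, 5], [264.5, 111.0]), (np.int32(94), [257, 119, 14, 12], [263.5, 124.8])]
```

The lever is on its hard stop (10 N, knob at side 264.5, as predicted for 1.0 rad). I'll back off, rise, open and go over the red cassette.

Emit:
carry_out([
  {"x": 0, "y": -0.02, "z": 0, "yaw": 0},
  {"x": 0, "y": -0.035, "z": 0, "yaw": 0},
  {"x": -0.035, "y": -0.035, "z": 0, "yaw": 0},
  {"x": -0.07, "y": -0.035, "z": 0, "yaw": 0},
  {"x": -0.1, "y": -0.035, "z": 0, "yaw": 0},
  {"x": -0.1, "y": -0.035, "z": 0, "yaw": 0},
])

```text
clock: 3.77
tool_pos: [0.425, -0.3386, 0.1914]
eef_rot: [[0.008, 0.951, -0.31], [-0.008, -0.309, -0.951], [-1.0, 0.01, 0.005]]
ft_force: [0.5, -0.6, 0.1]
width: 0.001
```

Emit:
carry_out([
  {"x": 0, "y": 0.033, "z": -0.02, "yaw": 0},
  {"x": 0, "y": 0.033, "z": -0.05, "yaw": 0},
  {"x": 0, "y": 0.033, "z": -0.08, "yaw": 0},
  {"x": 0, "y": 0.033, "z": -0.097, "yaw": 0},
  {"x": 0, "y": 0.033, "z": -0.097, "yaw": 0},
  {"x": 0, "y": 0.033, "z": -0.097, "yaw": 0},
  {"x": 0, "y": 0.033, "z": -0.097, "yaw": 0},
  {"x": 0, "y": 0.033, "z": -0.097, "yaw": 0},
  {"x": 0, "y": 0.033, "z": -0.097, "yaw": 0},
], jaw=0)

```text
clock: 4.52
tool_pos: [0.4831, -0.2545, 0.1853]
eef_rot: [[0.0, 0.951, -0.311], [-0.0, -0.311, -0.951], [-1.0, 0.0, 0.0]]
ft_force: [-0.6, -0.6, 0.1]
width: 1.003
```

Run:
```python
from h import *
b=read_camera("side");s=manip.state();print(s['ft_force'],s['tool_pos'],s['width'])
p=s['tool_pos'][:2]-[.4827,-.2531];print(p@[.951,-.309],p@[.309,.951])
cv2.imwrite("pics/p2.png",cv2.resize(b[60:160,220:320],(600,600),interpolation=2))
```

```text
[-0.15871975  0.75768814 -0.29399757] [ 0.48308734 -0.25441165  0.1852852 ] 0.9999624101519042
0.0007736618198553083 -0.0011276943738267346
```

View pics/p2.png

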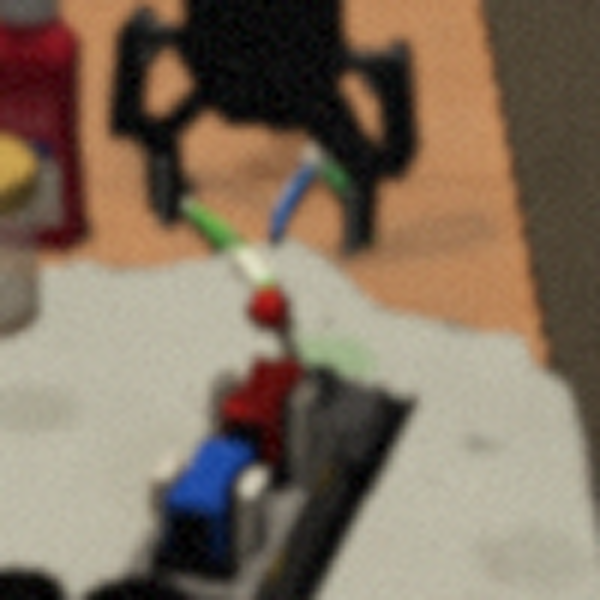

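The open fingers (crop 165,210 and 355,240) straddle the red cassette, and the knob at (268,305) is on the far side. I'll descend.

Emit:
carry_out([
  {"x": 0.025, "y": -0.001, "z": -0.001, "yaw": 0},
  {"x": 0.05, "y": -0.001, "z": -0.001, "yaw": 0},
  {"x": 0.07, "y": -0.001, "z": -0.001, "yaw": 0},
  {"x": 0.085, "y": -0.001, "z": -0.001, "yaw": 0},
  {"x": 0.095, "y": -0.001, "z": -0.001, "yaw": 0},
  {"x": 0.104, "y": -0.001, "z": -0.001, "yaw": 0},
  {"x": 0.104, "y": -0.001, "z": -0.001, "yaw": 0},
  {"x": 0.104, "y": -0.001, "z": -0.001, "yaw": 0},
])

```text
clock: 5.23
tool_pos: [0.4827, -0.2524, 0.0813]
eef_rot: [[-0.0, 0.951, -0.31], [0.0, -0.31, -0.951], [-1.0, -0.0, -0.0]]
ft_force: [0.2, 0.3, -0.3]
width: 1.001
```

Emit:
carry_out([
  {"x": 0, "y": 0, "z": 0, "yaw": 0},
  {"x": 0, "y": 0, "z": 0, "yaw": 0},
  {"x": 0, "y": 0, "z": 0, "yaw": 0},
  {"x": 0, "y": 0, "z": 0, "yaw": 0},
  {"x": 0, "y": 0, "z": 0, "yaw": 0},
  {"x": 0, "y": 0, "z": 0, "yaw": 0},
  {"x": 0, "y": 0, "z": 0, "yaw": 0},
  {"x": 0, "y": 0, "z": 0, "yaw": 0},
  {"x": 0, "y": 0, "z": 0, "yaw": 0},
  {"x": 0, "y": 0, "z": 0, "yaw": 0},
], jaw=1, force=40)

```text
clock: 6.07
tool_pos: [0.4824, -0.2522, 0.083]
eef_rot: [[0.0, 0.951, -0.309], [-0.0, -0.309, -0.951], [-1.0, 0.0, 0.0]]
ft_force: [-4.0, 1.7, 14.8]
width: 0.418
```

Width is 0.418, a bit under the 0.47 expected for 40 mm, and there is 15 N of upward force, probably from the pads swinging forward. I'll look before lifting.

Run:
```python
from h import *
b=read_camera("side");s=manip.state();print(s['ft_force'],s['moment'],s['tool_pos'],s['width'])
cv2.imwrite("pics/p3.png",cv2.resize(b[80:160,230:310],(600,600),interpolation=2))
```

```text
[-4.80873121  1.22442692 15.29148445] [ 0.24369692  0.83450123 -0.00365088] [ 0.48236918 -0.25217803  0.08298977] 0.42665763772008125
```

View pics/p3.png

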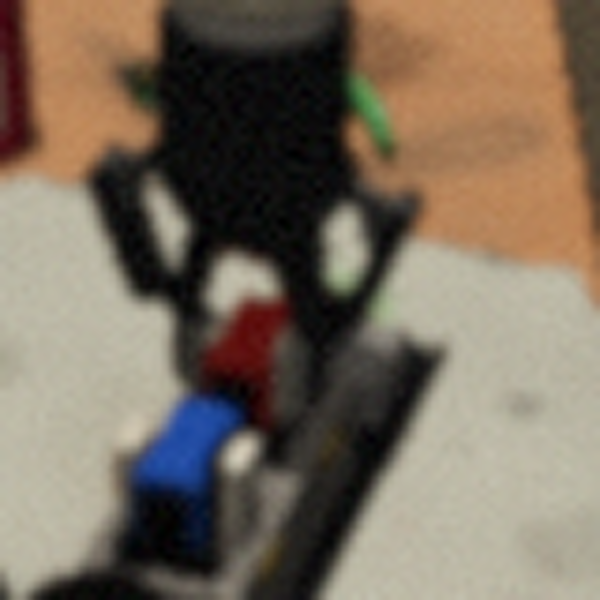

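The fingers sit on both catches, with the red cassette seated between them. I'll relieve the side load slightly and lift a few millimetres as a test.

Emit:
carry_out([
  {"x": 0, "y": -0.001, "z": 0, "yaw": 0},
  {"x": -0.002, "y": -0.001, "z": 0, "yaw": 0},
  {"x": -0.004, "y": -0.001, "z": 0, "yaw": 0},
  {"x": -0.006, "y": -0.001, "z": 0, "yaw": 0},
  {"x": -0.006, "y": -0.001, "z": 0, "yaw": 0},
])

```text
clock: 6.53
tool_pos: [0.4818, -0.2519, 0.0875]
eef_rot: [[0.0, 0.951, -0.309], [0.0, -0.309, -0.951], [-1.0, 0.0, -0.0]]
ft_force: [-0.4, 0.3, -3.2]
width: 0.411
```

Emit:
carry_out([
  {"x": -0.003, "y": 0, "z": 0, "yaw": 0},
  {"x": -0.006, "y": 0, "z": 0, "yaw": 0},
  {"x": -0.009, "y": 0, "z": 0, "yaw": 0},
  {"x": -0.012, "y": 0, "z": 0, "yaw": 0},
  {"x": -0.012, "y": 0, "z": 0, "yaw": 0},
])

```text
clock: 6.95
tool_pos: [0.4821, -0.2521, 0.1]
eef_rot: [[0.001, 0.951, -0.309], [-0.001, -0.309, -0.951], [-1.0, 0.001, 0.0]]
ft_force: [-0.2, -0.6, -3.1]
width: 0.419
```

The hooks are free, with only the cassette's weight on the tool. I'll lift the rest of the way.

Emit:
carry_out([
  {"x": -0.01, "y": 0, "z": 0, "yaw": 0},
  {"x": -0.02, "y": 0, "z": 0, "yaw": 0},
  {"x": -0.03, "y": 0, "z": 0, "yaw": 0},
  {"x": -0.04, "y": 0, "z": 0, "yaw": 0},
  {"x": -0.05, "y": 0, "z": 0, "yaw": 0},
  {"x": -0.06, "y": 0, "z": 0, "yaw": 0},
  {"x": -0.07, "y": 0, "z": 0, "yaw": 0},
  {"x": -0.08, "y": 0, "z": 0, "yaw": 0},
  {"x": -0.09, "y": 0, "z": 0, "yaw": 0},
  {"x": -0.1, "y": 0, "z": 0, "yaw": 0},
  {"x": -0.108, "y": 0, "z": 0, "yaw": 0},
  {"x": -0.112, "y": 0, "z": 0, "yaw": 0},
  {"x": -0.112, "y": 0, "z": 0, "yaw": 0},
  {"x": -0.112, "y": 0, "z": 0, "yaw": 0},
  {"x": -0.112, "y": 0, "z": 0, "yaw": 0},
  {"x": -0.112, "y": 0, "z": 0, "yaw": 0},
  {"x": -0.112, "y": 0, "z": 0, "yaw": 0},
])

```text
clock: 8.37
tool_pos: [0.4813, -0.2516, 0.2107]
eef_rot: [[-0.001, 0.951, -0.309], [0.001, -0.309, -0.951], [-1.0, -0.001, -0.0]]
ft_force: [-0.1, -0.7, -2.6]
width: 0.408
```

Run:
```python
from h import *
b=read_camera("side");s=manip.state();print(s['ft_force'],s['tool_pos'],s['width'])
print([q for q in blobs(b,'red',5) if 230<q[2][0]<300 and q[2][1]<140],[q for q in blobs(b,'blue',5) if 230<q[2][0]<300])
p=s['tool_pos']; print("expected head",proj("side",[p[0],p[1],p[2]+.01]))
cv2.imwrite("pics/p4.png",cv2.resize(b[60:160,220:320],(600,600),interpolation=2))
```

```text
[ 0.00763656  0.62781858 -2.37916514] [ 0.48143704 -0.25169466  0.21077742] 0.41257856345671634
[(np.int32(78), [257, 81, 13, 12], [263.6, 86.0])] [(np.int32(115), [248, 133, 14, 14], [254.7, 139.3])]
expected head [264.60151206  86.01718272]
```

View pics/p4.png

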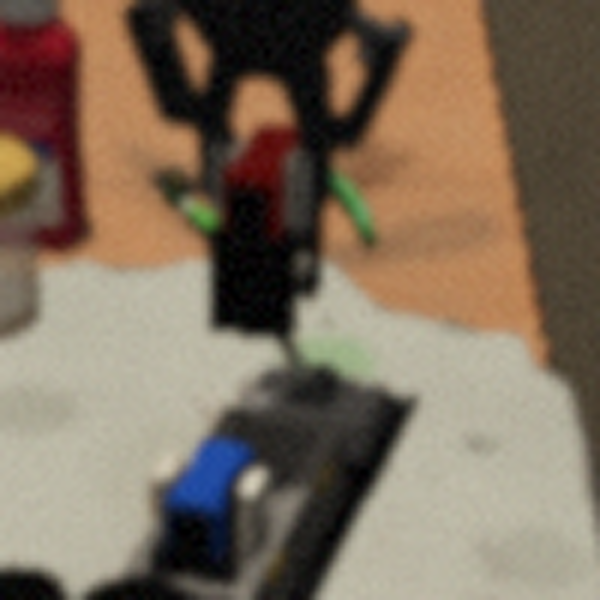

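The red cassette hangs upright in the fingers (crop 255,230). Blue is unmoved at side (254.7,139.3), and the lever stem (290,345) still leans to the far side. I'll hand in.

```bash
python3 -c "
from station import order
print(order.hand_in())"
```

```text
the job is handed in; nothing more can be done
None
```

I switched the charger off, unlocked the red cassette by pinching both catches, lifted it straight up, and handed in at about 8.4 s while still holding it. The interface gave no verdict.

- **Lever:** I pushed it with the closed fingers until it met the hard stop at about 10 N. The knob's picture position matched 1.0 rad. In the last picture the held cassette hides the knob, but the stem still leans to the far side.
- **Red cassette:** it is upright over the charger, with its underside about 0.139 m above the bench (about 89 mm above the rim), worked out from the TCP height. Wrist force was about 2.5 N, which is only its weight.
- **Blue cassette:** it had not moved in the side view, at pixel (254.7, 139.3) both before and after.
- **Bystanders:** the arm passed near none of them, but I made no separate final check of their positions.

**What disagreed or failed:**
- **Grip opening:** it read about 0.41, against the 0.47 I expected for 40 mm fully pinched. I put this down to a non-linear reading, because the hooks released cleanly.
- **Grip force:** closing the fingers briefly gave 15 N of vertical force, which disappeared once I lifted.
- **Refused move:** one move call was refused for missing keys. Nothing moved, and I resent it.

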